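Pack a sprung clamp lever until it bites, and hold it

ROBOT

A 7-joint arm with a two-finger parallel gripper is mounted at the origin on the work surface. World frame = base frame: x ahead of the robot, y to its left, z up, the work surface at z = 0. Lengths are in m, angles in rad, forces in N, time in s.
With the tool pointing down it reaches from about 0.425 to 0.925 m from the base axis. Payload 6.8 kg.
Tool frame: the origin (TCP) lies midway between the tips of the shut fingers; the grasp point (between the pads) lies 19 mm behind it; z points along the fingers, y is the line along which they close (so a half turn about z gives the same grasp; the last joint's range is limited). The gripper opens to 85 mm and grips with 20 to 120 N. Pads are 22 mm wide; open, the fingers measure 114 mm over their backs; the gripper's body (76 mm by 85 mm) begins 54 mm behind the grasp point. The pads swing forward as they close: fully open they stand 13 mm farther back than shut.
Start: joints at [1.149, 0.477, 0.022, 1.555, -0.011, 1.109, -0.083], TCP at [0.208, -0.642, 0.231] pointing down, gripper open.
Joint ranges: [-2.96, 2.96], [-0.34, 2.1], [-1.41, 1.46], [0.24, 2.44], [-1.37, 4.51], [0.17, 1.92], [-2.96, 2.96]. Speed limits (rad/s): [2.39, 2.39, 3.14, 3.14, 3.14, 3.14, 3.14].

INTERFACE

Orientations are given as a unit quaternion [w, x, y, z].
In Python, from station import bot gives the robot as it stands.
- The arm moves only by the tool jog_arm, never from a script. Its argument "rows" is a list of rows, each an object of numbers: "fingers": the finger opening in mm, from 0 to 85.4; "x", "y", "z": the shift along the tool's x, y, z in mm; "ax", "ay", "az": the turn, a rotation vector about the tool's x, y, z in degrees. A call has exactly 8 rows; each row shifts and turns the commanded pose from where the row before left it, along the tool's axes as they then stand; what a row does not reach is not made up. A row lasts 1/10 s, in which the tool goes at most 50 mm and 8.59 degrees, less where a joint would pass 70% of its speed; a pose out of reach is approached as far as the arm can. A call with a gripper value outside its range is refused whole. The fingers move at their own pace and stop on an object; "force" is the grip in N (left out, the last holds). Time passes only in rows, so rows that do not move let the fingers close, or fill a call up. It gives the time, the measured TCP pose, the force, the opening and the grip force at its end, in the units of the state.
- bot.get_obs(): the state, without advancing time (a new reading comes with each control period).
- bot.read_camera(name): name is "side" or "top" or "wrist"; returns a dict with "pixels" (400x640x3 uint8, red, green, blue), "vertical_fov" (degrees; the focal length in pixels is half the picture's height over the tangent of half this angle, whatever the lens; pixels are square), "cx", "cy" (the principal point, pixels), "world_from_camera" (4x4, takes a point from camera to world coordinates). Camera axes: x right, y down, z forward; pixel columns grow to the right and rows downward; lengths in m; the calibration is good to about 2 mm. A picture is of the moment at which its call begins. There is no depth.
- bot.hand_in(): hands the job in; it is judged then, once.
The state is a dict: "t": time; "q": joint angles; "joint_vel": joint speeds; "joint_torque": joint torques, N m; "eef_pos": TCP position; "tool_rot": TCP orientation; "contact_force": force on the tool from outside, world axes, zero at the start; "torque": the same for the moment, N m; "gripper_width": opening from 0.0 (shut) to 1.0 (fully open); "grasp_force": force on a finger pad.
Only numpy, scipy, OpenCV 4.12 (cv2) and the standard library are available. Lean on these libraries where they do the work, as an engineer would, in place of code of your own. Each camera call takes 0.05 s, during which the arm holds its last target. There are 200 camera calls.

TASK

Take the clamp lever by its red bar, swing it down to its stop over the brass block to feel that nothing is gripped, let it return all the way and let go of it. Then pile aluminium packing plates flat and square on the middle of the block, no more than are needed for the lever to come down firmly on the pile clearly short of its own stop (if it can still reach the stop, another plate goes on), and finish with the gripper on the red bar, holding the lever pressed firmly down on the pile and leaving the other loose things where they are.

Things in the scene. Friction and masses are not known exactly. Their poses are not given: they have to be found in the camera images.
- fixture: dark steel clamping fixture bolted to the bench: base plate 230 x 130 x 20 mm with two grey cheeks (32 mm to either side of the middle over their outsides, 110 mm high) that carry the lever's pivot. Origin on the bench (z = 0) under the middle of the brass work; its x axis points from the work to the pivot, z up. Its place and yaw vary
- work: brass work block fixed in the fixture, 64 (x) x 48 (y) mm, its top level; how high it stands varies from job to job (top 36 to 53 mm above the bench, so that one or two plates, seldom three, are needed). Origin at the centre of its underside, 34 mm below its top
- work_top (a point): centre of the brass block's flat top, where the packing plates are piled, square with the fixture (long side along fixture x)
- pivot (a point): the lever's pivot, 120 mm along fixture x from the work's centre and 95 mm above the bench. The pivot axis is fixture y
- lever (a joint): angle of the sprung steel lever (rad): 0 = at rest, standing up, 1.40 rad above level, leaning slightly towards the work; grows as it swings over the work and down; 1.40 = level; 1.50 = its own stop. A spring (about 3 N at the handle when nearly down, 2 N when up) brings it back to 0. With the pile holding it up, each 12 mm plate stops it about 0.10 rad earlier
- handle (a point): grip point on the lever's red round cross bar (14 mm thick, parallel to fixture y), 200 mm from the pivot axis and 47 mm to the fixture's +y side of the arm's middle; the bar runs out to 80 mm, the arm itself is 16 mm wide. The bar may turn in a light grip, so that the lever can be followed round with the gripper pointing down throughout. Moves with the lever
- foot (a point): underside of the round black rubber foot (20 mm thick, 28 mm wide) under the lever, 120 mm from the pivot along the arm and 25 mm below the arm's middle line; with the lever on its own stop it is 58 mm above the bench, over the middle of the work. Moves with the lever
- tray: green board, 200 x 200 x 6 mm, fixed on the bench left or right of the fixture, with the packing plates and a small brass bush (22 mm across, 22 mm high) in their middle; origin at the centre of its underside
- plate0: flat aluminium packing plate, 56 (its x) x 40 (its y) x 12 mm thick, about 0.15 kg; four alike lie flat on the green tray board, some 90 to 105 mm apart; origin at the centre of its underside
- plate1: flat aluminium packing plate, 56 (its x) x 40 (its y) x 12 mm thick, about 0.15 kg; four alike lie flat on the green tray board, some 90 to 105 mm apart; origin at the centre of its underside
- plate2: flat aluminium packing plate, 56 (its x) x 40 (its y) x 12 mm thick, about 0.15 kg; four alike lie flat on the green tray board, some 90 to 105 mm apart; origin at the centre of its underside
- plate3: flat aluminium packing plate, 56 (its x) x 40 (its y) x 12 mm thick, about 0.15 kg; four alike lie flat on the green tray board, some 90 to 105 mm apart; origin at the centre of its underside
- bush: loose brass bush, 22 mm across and 22 mm high, standing upright in the middle of the green board, between the plates; leave it alone. Origin at the centre of its underside
- wrench: loose wrench lying on the black mat; leave it alone
- wheel: loose reddish grinding wheel lying on the black mat; leave it alone
- vblock: loose steel V-block on the black mat; leave it alone
- coolant: loose bottle at the back; leave it alone
- cup: loose grey cup at the back; leave it alone
- brush: loose brush at the back; leave it alone

How it is judged:
By the outcome, as a careful person would: the job done as asked, in the order asked, and still so for the second after the job is handed in, while the arm keeps its last pose, push and grip.
It also fails if it takes over 72 s, if anything falls off the work surface, if the arm or the gripper's body presses on something with over 40 N, if the wrist force passes 120 N, or if a joint passes its speed limit or range.

## Working session

There is one attempt and no reset: what is moved stays moved. The work goes in short steps, Python scripts to look and compute and a tool call to move; the robot and the scene stay as the last step left them, time stands still between calls to the robot, and variables do not carry over. Pictures are saved under pics/ and viewed, at most 10 in all, crops included, and the job is handed in when it is done.

Besides the shell and the picture viewer there is one more tool, called after ">>>" in YAML: its name, and indented under it one key for each argument. jog_arm: Moves the arm, as the interface text tells. Its arguments: {"type":"object","properties":{"rows":{"type":"array","items":{"type":"object","properties":{"fingers":{"type":"number"},"x":{"type":"number"},"y":{"type":"number"},"z":{"type":"number"},"ax":{"type":"number"},"ay":{"type":"number"},"az":{"type":"number"}}}},"force":{"type":"number"}},"required":["rows"]}

```bash
mkdir -p pics; ls; python3 - <<'E'
from station import bot
import cv2,numpy as np
for n in("top","side"):
    c=bot.read_camera(n);cv2.imwrite(f"pics/{n}0.png",c["pixels"][...,::-1]);print(n,c["vertical_fov"],c["cx"],c["cy"],np.round(c["world_from_camera"],4).tolist())
o=bot.get_obs();print({k:np.round(o[k],3).tolist() for k in o})
E
```

```text
pics
top 55.31758675841707 322.4121633840945 199.53806347555167 [[0.0244, -0.9898, 0.1401, 0.4427], [-0.9996, -0.0262, -0.0111, 0.0317], [0.0146, -0.1398, -0.9901, 1.103], [0.0, 0.0, 0.0, 1.0]]
side 52.651889668000635 324.98053985485893 203.8590350002315 [[-0.9775, -0.1341, 0.1629, 0.3909], [-0.2109, 0.6439, -0.7355, 0.9231], [-0.0063, -0.7533, -0.6577, 0.9852], [0.0, 0.0, 0.0, 1.0]]
{'t': 0.1, 'q': [1.149, 0.478, 0.022, 1.556, -0.012, 1.109, -0.083], 'joint_vel': [-0.0, -0.001, 0.001, -0.002, 0.0, -0.0, -0.001], 'joint_torque': [0.005, -59.775, 1.614, -28.195, 0.013, 0.005, 0.0], 'eef_pos': [0.208, -0.642, 0.23], 'tool_rot': [-0.001, 0.988, 0.156, -0.0], 'contact_force': [-0.449, 0.074, -1.073], 'torque': [-0.055, -0.023, -0.005], 'grasp_force': 0.0, 'gripper_width': 0.996}
```

View pics/top0.png

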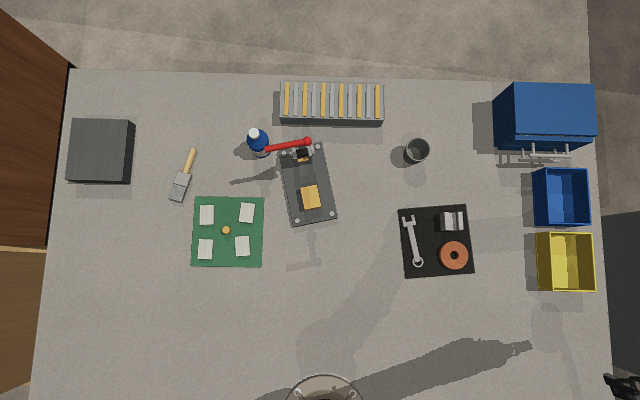

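View pics/side0.png

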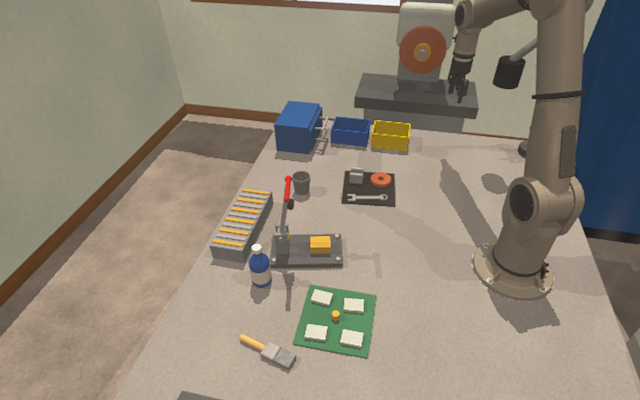

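```bash
python3 - <<'E'
import cv2
t=cv2.imread("pics/top0.png");s=cv2.imread("pics/side0.png")
cv2.imwrite("pics/topc.png",cv2.resize(t[130:274,185:345],None,fx=5,fy=5,interpolation=cv2.INTER_CUBIC)[:600,:800])
# simultaneous 600-high limit: rows 130..250 shown
cv2.imwrite("pics/topc.png",cv2.resize(t[130:275,185:345],None,fx=4,fy=4,interpolation=cv2.INTER_CUBIC))
cv2.imwrite("pics/sidec.png",cv2.resize(s[165:365,260:390],None,fx=3,fy=3,interpolation=cv2.INTER_CUBIC))
E
```

```text
(no output)
```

View pics/topc.png

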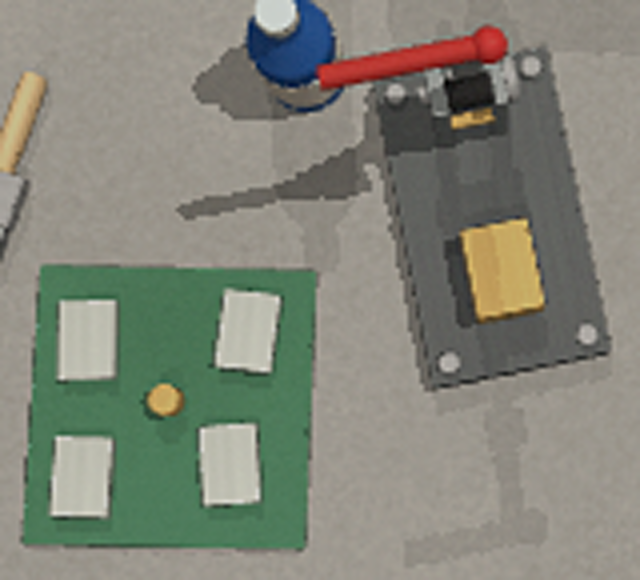

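View pics/sidec.png

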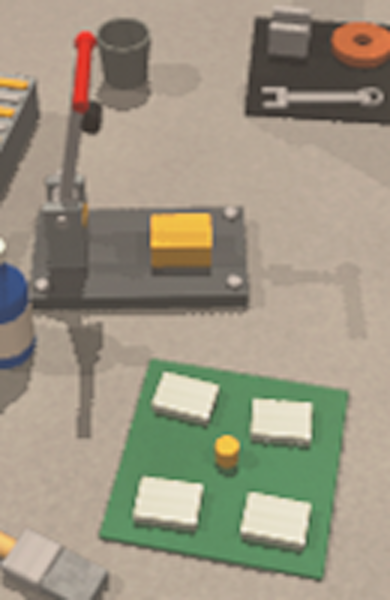

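```bash
cat > h.py <<'E'
import cv2,numpy as np
from station import bot
def ray(c,uv):
    f=200/np.tan(np.radians(c["vertical_fov"]/2));M=np.array(c["world_from_camera"])
    d=np.c_[(np.array(uv,float)-[c["cx"],c["cy"]])/f,np.ones(len(uv))]@M[:3,:3].T
    return M[:3,3],d
def onz(c,uv,z):
    o,d=ray(c,uv);return o+d*((z-o[2])/d[:,2])[:,None]
def tri(c1,u1,c2,u2):
    o1,d1=ray(c1,u1);o2,d2=ray(c2,u2);out=[]
    for a,b in zip(d1,d2):
        s=np.linalg.lstsq(np.c_[a,-b],o2-o1,rcond=None)[0]
        p,q=o1+a*s[0],o2+b*s[1];out.append(np.r_[(p+q)/2,np.linalg.norm(p-q)])
    return np.array(out)
crop=lambda p,x,y,k:(np.array(p)+.5)/k-.5+[x,y]
E
python3 - <<'E'
from h import *
np.set_printoptions(precision=4,suppress=True)
T=bot.read_camera("top");S=bot.read_camera("side");W=bot.read_camera("wrist")
o=bot.get_obs();print("wristcam",np.array(W["world_from_camera"]),o["eef_pos"])
# order: far-left(+x,+y), far-right(+x,-y), near-right, near-left
wt=crop([(461,229),(527,219),(544,308),(480,320)],185,130,4)
ws=crop([(150,248),(151,213),(211,213),(212,248)],260,165,3)
print("work tri",tri(T,wt,S,ws))
pt=crop([(373,90),(549,48),(608,352),(430,387)],185,130,4);P=onz(T,pt,.02);print("base",P,P.mean(0))
for a,b in((0,3),(1,2)):d=P[a]-P[b];print("yaw",np.degrees(np.arctan2(d[1],d[0])))
for z in(.036,.045,.053):
    Q=onz(T,wt,z);print("work",z,Q.mean(0)); 
d=Q[0]-Q[3]+Q[1]-Q[2];print("yaw",np.degrees(np.arctan2(d[1],d[0])),np.linalg.norm(d)/2,np.linalg.norm(Q[0]-Q[1]))
print("knob,barend,bottle",tri(T,crop([(490,45),(322,76),(277,12)],185,130,4),S,np.vstack([crop([(86,44),(79,103)],260,165,3),[[257,248]]])))
im=T["pixels"].astype(int);m=((im.min(2)>165)).astype(np.uint8)
m[:190]=0;m[275:]=0;m[:,:185]=0;m[:,270:]=0
n,l,st,ce=cv2.connectedComponentsWithStats(m)
for i in range(1,n):
    if st[i,4]>60:
        v,u=np.nonzero(l==i);Q=onz(T,np.c_[u,v],.018)[:,:2].astype(np.float32)
        print("plate",ce[i],Q.mean(0),cv2.minAreaRect(Q),st[i,4])
g=onz(T,crop([(40,266),(317,270),(306,548),(23,543)],185,130,4),.006);print("tray",g)
E
```

```text
wristcam [[ 0.3092 -0.9081 -0.2826  0.279 ]
 [-0.951  -0.2956 -0.0906 -0.6177]
 [-0.0012  0.2968 -0.9549  0.3742]
 [ 0.      0.      0.      1.    ]] [ 0.2083 -0.6418  0.2309]
work tri [[0.6271 0.0841 0.0441 0.0005]
 [0.636  0.038  0.0481 0.003 ]
 [0.5731 0.0244 0.0479 0.0023]
 [0.5635 0.0689 0.042  0.0009]]
base [[ 0.7319  0.1526  0.02  ]
 [ 0.7672  0.0253  0.02  ]
 [ 0.545  -0.0222  0.02  ]
 [ 0.5169  0.1035  0.02  ]] [0.6403 0.0648 0.02  ]
yaw 12.865517573088965
yaw 12.069492786333276
work 0.036 [0.6005 0.0539 0.036 ]
work 0.045 [0.5992 0.0537 0.045 ]
work 0.053 [0.598  0.0536 0.053 ]
yaw 12.834575836590847 0.06449927049544933 0.04657070812730486
knob,barend,bottle [[0.688  0.0594 0.2863 0.0004]
 [0.6669 0.1504 0.2925 0.0013]
 [0.7491 0.2035 0.1411 0.0017]]
plate [246.4096 212.2169] [0.5541 0.2352] ((0.5541836023330688, 0.23526091873645782), (0.03720885515213013, 0.05389132723212242), 84.76220703125) 249
plate [206.0615 214.2664] [0.5452 0.3493] ((0.5446313619613647, 0.3490636348724365), (0.05425616726279259, 0.03693033382296562), 1.5049773454666138) 244
plate [241.8923 245.6   ] [0.4594 0.2429] ((0.4592278301715851, 0.24333910644054413), (0.05381358414888382, 0.038171712309122086), 6.765512943267822) 260
plate [204.6985 248.8626] [0.4477 0.3465] ((0.44835442304611206, 0.3463561534881592), (0.0377192385494709, 0.053166866302490234), 89.60877990722656) 262
tray [[0.5981 0.3892 0.006 ]
 [0.6005 0.1893 0.006 ]
 [0.4019 0.1879 0.006 ]
 [0.4006 0.3871 0.006 ]]
```

>>> jog_arm:
  rows:
    - {"fingers": 40,"z": -15,"az": -8.5}
    - {"z": -15,"az": -8.5}
    - {"z": -15,"az": -8.5}
    - {"z": -15,"az": -8.5}
    - {"z": -15,"az": -8.5}
    - {"z": -15,"az": -8.5}
    - {"z": -15,"az": -8.5}
    - {"z": -15,"az": -8.5}

```text
invalid input
```

>>> jog_arm:
  rows:
    - {"az": -8.27}
    - {"az": -8.27}
    - {"x": 32.1,"y": 30.9}
    - {"x": 32.1,"y": 30.9}
    - {"x": 32.1,"y": 30.9}
    - {"x": 32.1,"y": 30.9}
    - {"x": 32.1,"y": 30.9}
    - {"x": 32.1,"y": 30.9}

```text
invalid input
```

>>> jog_arm:
  rows:
    - {"x": 32.1,"y": 30.9}
    - {"x": 32.1,"y": 30.9}
    - {"x": 32.1,"y": 30.9}
    - {"x": 32.1,"y": 30.9}
    - {"x": 32.1,"y": 30.9}
    - {"x": 32.1,"y": 30.9}
    - {"x": 32.1,"y": 30.9}
    - {"x": 32.1,"y": 30.9}

```text
invalid input
```

>>> jog_arm:
  force: 20
  rows:
    - {"fingers": 40,"x": 0,"y": 0,"z": -15,"ax": 0,"ay": 0,"az": -8.5}
    - {"fingers": 40,"x": 0,"y": 0,"z": -15,"ax": 0,"ay": 0,"az": -8.5}
    - {"fingers": 40,"x": 0,"y": 0,"z": -15,"ax": 0,"ay": 0,"az": -8.5}
    - {"fingers": 40,"x": 0,"y": 0,"z": -15,"ax": 0,"ay": 0,"az": -8.5}
    - {"fingers": 40,"x": 0,"y": 0,"z": -15,"ax": 0,"ay": 0,"az": -8.5}
    - {"fingers": 40,"x": 0,"y": 0,"z": -15,"ax": 0,"ay": 0,"az": -8.5}
    - {"fingers": 40,"x": 0,"y": 0,"z": -15,"ax": 0,"ay": 0,"az": -8.5}
    - {"fingers": 40,"x": 0,"y": 0,"z": -15,"ax": 0,"ay": 0,"az": -8.5}

```text
t: 1.05
eef_pos: [0.2082, -0.6419, 0.3518]
tool_rot: [-0.0, 0.729, 0.684, 0.0]
contact_force: [0.3, -0.0, -0.9]
gripper_width: 0.468
grasp_force: 0.0
```

>>> jog_arm:
  rows:
    - {"fingers": 40,"x": 0,"y": 0,"z": 0,"ax": 0,"ay": 0,"az": -8.27}
    - {"fingers": 40,"x": 0,"y": 0,"z": 0,"ax": 0,"ay": 0,"az": -8.27}
    - {"fingers": 40,"x": 32.1,"y": 30.9,"z": 0,"ax": 0,"ay": 0,"az": 0}
    - {"fingers": 40,"x": 32.1,"y": 30.9,"z": 0,"ax": 0,"ay": 0,"az": 0}
    - {"fingers": 40,"x": 32.1,"y": 30.9,"z": 0,"ax": 0,"ay": 0,"az": 0}
    - {"fingers": 40,"x": 32.1,"y": 30.9,"z": 0,"ax": 0,"ay": 0,"az": 0}
    - {"fingers": 40,"x": 32.1,"y": 30.9,"z": 0,"ax": 0,"ay": 0,"az": 0}
    - {"fingers": 40,"x": 32.1,"y": 30.9,"z": 0,"ax": 0,"ay": 0,"az": 0}

```text
t: 1.85
eef_pos: [0.3482, -0.4122, 0.3514]
tool_rot: [0.0, 0.626, 0.78, -0.0]
contact_force: [0.5, -0.0, 0.1]
gripper_width: 0.469
grasp_force: 0.0
```

>>> jog_arm:
  rows:
    - {"fingers": 40,"x": 32.1,"y": 30.9,"z": 0,"ax": 0,"ay": 0,"az": 0}
    - {"fingers": 40,"x": 32.1,"y": 30.9,"z": 0,"ax": 0,"ay": 0,"az": 0}
    - {"fingers": 40,"x": 32.1,"y": 30.9,"z": 0,"ax": 0,"ay": 0,"az": 0}
    - {"fingers": 40,"x": 32.1,"y": 30.9,"z": 0,"ax": 0,"ay": 0,"az": 0}
    - {"fingers": 40,"x": 32.1,"y": 30.9,"z": 0,"ax": 0,"ay": 0,"az": 0}
    - {"fingers": 40,"x": 32.1,"y": 30.9,"z": 0,"ax": 0,"ay": 0,"az": 0}
    - {"fingers": 40,"x": 32.1,"y": 30.9,"z": 0,"ax": 0,"ay": 0,"az": 0}
    - {"fingers": 40,"x": 32.1,"y": 30.9,"z": 0,"ax": 0,"ay": 0,"az": 0}

```text
t: 2.65
eef_pos: [0.5338, -0.1081, 0.3515]
tool_rot: [0.0, 0.626, 0.78, -0.0]
contact_force: [0.4, -0.1, 0.9]
gripper_width: 0.468
grasp_force: 0.0
```

>>> jog_arm:
  rows:
    - {"fingers": 40,"x": 32.1,"y": 30.9,"z": 0,"ax": 0,"ay": 0,"az": 0}
    - {"fingers": 40,"x": 32.1,"y": 30.9,"z": 0,"ax": 0,"ay": 0,"az": 0}
    - {"fingers": 40,"x": 32.1,"y": 30.9,"z": 0,"ax": 0,"ay": 0,"az": 0}
    - {"fingers": 40,"x": 32.1,"y": 30.9,"z": 0,"ax": 0,"ay": 0,"az": 0}
    - {"fingers": 40,"x": 32.1,"y": 30.9,"z": 0,"ax": 0,"ay": 0,"az": 0}
    - {"fingers": 40,"x": 32.1,"y": 30.9,"z": 0,"ax": 0,"ay": 0,"az": 0}
    - {"fingers": 40,"x": 0,"y": 0,"z": 0,"ax": 0,"ay": 0,"az": 0}
    - {"fingers": 40,"x": 0,"y": 0,"z": 0,"ax": 0,"ay": 0,"az": 0}

```text
t: 3.45
eef_pos: [0.6724, 0.12, 0.3505]
tool_rot: [-0.001, 0.625, 0.781, -0.0]
contact_force: [1.0, -0.8, 0.3]
gripper_width: 0.471
grasp_force: 0.0
```

```bash
python3 - <<'E'
from h import *
W=bot.read_camera("wrist");cv2.imwrite("pics/w1.png",W["pixels"][...,::-1])
o=bot.get_obs();print(o["eef_pos"],o["q"])
M=np.array(W["world_from_camera"]);f=200/np.tan(np.radians(W["vertical_fov"]/2))
for y in(0,.047,.08):
    e=np.radians(12.5);p=np.array([.599+.086*np.cos(e)-y*np.sin(e),.0537+.086*np.sin(e)+y*np.cos(e),.292])
    c=M[:3,:3].T@(p-M[:3,3]);print(y,p,c[:2]/c[2]*f+[W["cx"],W["cy"]])
E
```

```text
[0.672463   0.11812498 0.35083817] [ 0.17601723  0.49713959 -0.68057017  1.34118204  0.30930447  1.41023592
 -0.27550667]
0 [0.68296146 0.07231381 0.292     ] [322.4616545 280.1002768]
0.047 [0.67278879 0.11819972 0.292     ] [322.75472155 221.07724936]
0.08 [0.66564629 0.15041749 0.292     ] [322.98403569 174.89390857]
```

View pics/w1.png

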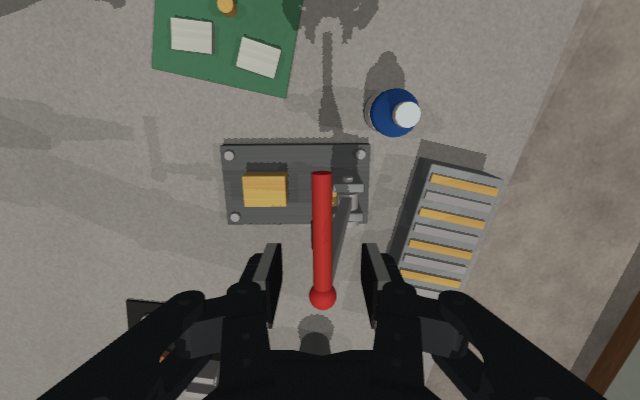

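>>> jog_arm:
  rows:
    - {"fingers": 40,"x": 0,"y": 0,"z": 20,"ax": 0,"ay": 0,"az": 0}
    - {"fingers": 40,"x": 0,"y": 0,"z": 20,"ax": 0,"ay": 0,"az": 0}
    - {"fingers": 40,"x": 0,"y": 0,"z": 20,"ax": 0,"ay": 0,"az": 0}
    - {"fingers": 40,"x": 0,"y": 0,"z": 18,"ax": 0,"ay": 0,"az": 0}
    - {"fingers": 5,"x": 0,"y": 0,"z": 0,"ax": 0,"ay": 0,"az": 0}
    - {"fingers": 5,"x": 0,"y": 0,"z": 0,"ax": 0,"ay": 0,"az": 0}
    - {"fingers": 5,"x": 0,"y": 0,"z": 0,"ax": 0,"ay": 0,"az": 0}
    - {"fingers": 5,"x": 0,"y": 0,"z": 0,"ax": 0,"ay": 0,"az": 0}
  force: 20

```text
t: 4.3
eef_pos: [0.6733, 0.1169, 0.2738]
tool_rot: [0.001, 0.626, 0.779, -0.0]
contact_force: [2.9, -3.1, -3.7]
gripper_width: 0.156
grasp_force: 20.5
```

```bash
python3 - <<'E'
import numpy as np
a=lambda t:1.4-t
N=22
th=np.linspace(0,1.52,N+1)
x=120-200*np.cos(a(th));z=95+200*np.sin(a(th))
for i in range(N):print(i,round(th[i+1],2),"ty",round(x[i+1]-x[i],1),"tz",round(z[i]-z[i+1],1))
E
```

```text
0 0.07 ty -13.5 tz 2.8
1 0.14 ty -13.3 tz 3.7
2 0.21 ty -13.0 tz 4.7
3 0.28 ty -12.7 tz 5.5
4 0.35 ty -12.2 tz 6.4
5 0.41 ty -11.8 tz 7.2
6 0.48 ty -11.2 tz 8.0
7 0.55 ty -10.7 tz 8.8
8 0.62 ty -10.0 tz 9.5
9 0.69 ty -9.4 tz 10.2
10 0.76 ty -8.6 tz 10.8
11 0.83 ty -7.9 tz 11.4
12 0.9 ty -7.1 tz 11.9
13 0.97 ty -6.2 tz 12.3
14 1.04 ty -5.4 tz 12.7
15 1.11 ty -4.5 tz 13.1
16 1.17 ty -3.6 tz 13.4
17 1.24 ty -2.6 tz 13.6
18 1.31 ty -1.7 tz 13.7
19 1.38 ty -0.7 tz 13.8
20 1.45 ty 0.2 tz 13.8
21 1.52 ty 1.2 tz 13.8
```

>>> jog_arm:
  rows:
    - {"fingers": 5,"x": 0,"y": -13.5,"z": 2.8,"ax": 0,"ay": 0,"az": 0}
    - {"fingers": 5,"x": 0,"y": -13.3,"z": 3.7,"ax": 0,"ay": 0,"az": 0}
    - {"fingers": 5,"x": 0,"y": -13.0,"z": 4.7,"ax": 0,"ay": 0,"az": 0}
    - {"fingers": 5,"x": 0,"y": -12.7,"z": 5.5,"ax": 0,"ay": 0,"az": 0}
    - {"fingers": 5,"x": 0,"y": -12.2,"z": 6.4,"ax": 0,"ay": 0,"az": 0}
    - {"fingers": 5,"x": 0,"y": -11.8,"z": 7.2,"ax": 0,"ay": 0,"az": 0}
    - {"fingers": 5,"x": 0,"y": -11.2,"z": 8.0,"ax": 0,"ay": 0,"az": 0}
    - {"fingers": 5,"x": 0,"y": -10.7,"z": 8.8,"ax": 0,"ay": 0,"az": 0}

```text
t: 5.1
eef_pos: [0.5785, 0.0959, 0.2285]
tool_rot: [0.003, 0.626, 0.779, 0.001]
contact_force: [6.1, -4.5, 0.3]
gripper_width: 0.152
grasp_force: 20.5
```

>>> jog_arm:
  rows:
    - {"fingers": 5,"x": 0,"y": -10.0,"z": 9.5,"ax": 0,"ay": 0,"az": 0}
    - {"fingers": 5,"x": 0,"y": -9.4,"z": 10.2,"ax": 0,"ay": 0,"az": 0}
    - {"fingers": 5,"x": 0,"y": -8.6,"z": 10.8,"ax": 0,"ay": 0,"az": 0}
    - {"fingers": 5,"x": 0,"y": -7.9,"z": 11.4,"ax": 0,"ay": 0,"az": 0}
    - {"fingers": 5,"x": 0,"y": -7.1,"z": 11.9,"ax": 0,"ay": 0,"az": 0}
    - {"fingers": 5,"x": 0,"y": -6.2,"z": 12.3,"ax": 0,"ay": 0,"az": 0}
    - {"fingers": 5,"x": 0,"y": -5.4,"z": 12.7,"ax": 0,"ay": 0,"az": 0}
    - {"fingers": 5,"x": 0,"y": -4.5,"z": 13.1,"ax": 0,"ay": 0,"az": 0}

```text
t: 5.9
eef_pos: [0.5207, 0.083, 0.1359]
tool_rot: [0.002, 0.626, 0.78, 0.001]
contact_force: [3.7, -6.1, 3.2]
gripper_width: 0.156
grasp_force: 21.9
```

>>> jog_arm:
  rows:
    - {"fingers": 5,"x": 0,"y": -3.6,"z": 13.4,"ax": 0,"ay": 0,"az": 0}
    - {"fingers": 5,"x": 0,"y": -2.6,"z": 13.6,"ax": 0,"ay": 0,"az": 0}
    - {"fingers": 5,"x": 0,"y": -1.7,"z": 13.7,"ax": 0,"ay": 0,"az": 0}
    - {"fingers": 5,"x": 0,"y": -0.7,"z": 13.8,"ax": 0,"ay": 0,"az": 0}
    - {"fingers": 5,"x": 0,"y": 0.2,"z": 10,"ax": 0,"ay": 0,"az": 0}
    - {"fingers": 5,"x": 0,"y": 0.5,"z": 6,"ax": 0,"ay": 0,"az": 0}
    - {"fingers": 5,"x": 0,"y": 0.5,"z": 4,"ax": 0,"ay": 0,"az": 0}
    - {"fingers": 5,"x": 0,"y": 0,"z": 0,"ax": 0,"ay": 0,"az": 0}

```text
t: 6.7
eef_pos: [0.5117, 0.0809, 0.0603]
tool_rot: [0.001, 0.626, 0.78, -0.002]
contact_force: [-2.2, -6.1, 3.6]
gripper_width: 0.156
grasp_force: 23.0
```

>>> jog_arm:
  rows:
    - {"fingers": 5,"x": 0,"y": 0.3,"z": 3,"ax": 0,"ay": 0,"az": 0}
    - {"fingers": 5,"x": 0,"y": 0,"z": 2,"ax": 0,"ay": 0,"az": 0}
    - {"fingers": 5,"x": 0,"y": 0,"z": 1,"ax": 0,"ay": 0,"az": 0}
    - {"fingers": 5,"x": 0,"y": 0,"z": 1,"ax": 0,"ay": 0,"az": 0}
    - {"fingers": 5,"x": 0,"y": 0,"z": 0,"ax": 0,"ay": 0,"az": 0}
    - {"fingers": 5,"x": 0,"y": 0,"z": 0,"ax": 0,"ay": 0,"az": 0}
    - {"fingers": 5,"x": 0,"y": 0,"z": 0,"ax": 0,"ay": 0,"az": 0}
    - {"fingers": 5,"x": 0,"y": 0,"z": 0,"ax": 0,"ay": 0,"az": 0}

```text
t: 7.5
eef_pos: [0.5122, 0.081, 0.0538]
tool_rot: [0.001, 0.626, 0.78, -0.001]
contact_force: [-2.1, -6.9, 3.4]
gripper_width: 0.156
grasp_force: 23.1
```

>>> jog_arm:
  rows:
    - {"fingers": 5,"x": 0,"y": 0,"z": 2,"ax": 0,"ay": 0,"az": 0}
    - {"fingers": 5,"x": 0,"y": 0,"z": 1,"ax": 0,"ay": 0,"az": 0}
    - {"fingers": 5,"x": 0,"y": 0,"z": 1,"ax": 0,"ay": 0,"az": 0}
    - {"fingers": 5,"x": 0,"y": 0,"z": 0,"ax": 0,"ay": 0,"az": 0}
    - {"fingers": 5,"x": 0,"y": 0,"z": 0,"ax": 0,"ay": 0,"az": 0}
    - {"fingers": 5,"x": 0,"y": 0,"z": 0,"ax": 0,"ay": 0,"az": 0}
    - {"fingers": 5,"x": 0,"y": 0,"z": 0,"ax": 0,"ay": 0,"az": 0}
    - {"fingers": 5,"x": 0,"y": 0,"z": 0,"ax": 0,"ay": 0,"az": 0}

```text
t: 8.3
eef_pos: [0.5125, 0.0811, 0.0507]
tool_rot: [0.002, 0.626, 0.78, -0.001]
contact_force: [-4.7, -7.9, 12.3]
gripper_width: 0.151
grasp_force: 23.9
```

>>> jog_arm:
  rows:
    - {"fingers": 5,"x": 0,"y": 0,"z": 1.5,"ax": 0,"ay": 0,"az": 0}
    - {"fingers": 5,"x": 0,"y": 0,"z": 0,"ax": 0,"ay": 0,"az": 0}
    - {"fingers": 5,"x": 0,"y": 0,"z": 0,"ax": 0,"ay": 0,"az": 0}
    - {"fingers": 5,"x": 0,"y": 0,"z": 0,"ax": 0,"ay": 0,"az": 0}
    - {"fingers": 5,"x": 0,"y": 0,"z": 0,"ax": 0,"ay": 0,"az": 0}
    - {"fingers": 5,"x": 0,"y": 0,"z": 0,"ax": 0,"ay": 0,"az": 0}
    - {"fingers": 5,"x": 0,"y": 0,"z": 0,"ax": 0,"ay": 0,"az": 0}
    - {"fingers": 5,"x": 0,"y": 0,"z": 0,"ax": 0,"ay": 0,"az": 0}

```text
t: 9.1
eef_pos: [0.5126, 0.0811, 0.0498]
tool_rot: [0.002, 0.626, 0.78, -0.001]
contact_force: [-5.5, -8.0, 18.9]
gripper_width: 0.155
grasp_force: 24.5
```

```bash
python3 - <<'E'
from h import *
S=bot.read_camera("side");cv2.imwrite("pics/s2.png",cv2.resize(S["pixels"][170:290,240:400,::-1],None,fx=5,fy=5,interpolation=cv2.INTER_CUBIC))
E
```

```text
(no output)
```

View pics/s2.png

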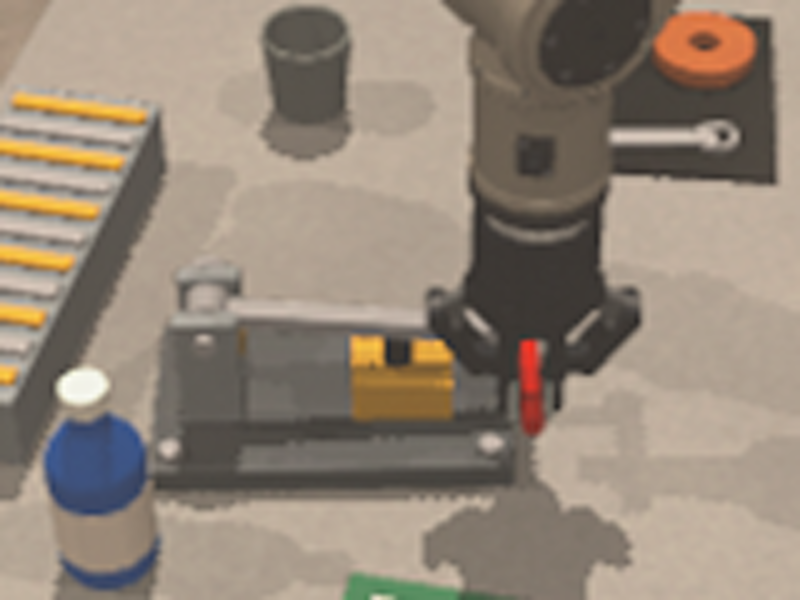

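>>> jog_arm:
  rows:
    - {"fingers": 5,"x": 0,"y": -0.5,"z": -9,"ax": 0,"ay": 0,"az": 0}
    - {"fingers": 5,"x": 0,"y": -0.3,"z": -14,"ax": 0,"ay": 0,"az": 0}
    - {"fingers": 5,"x": 0,"y": 0.7,"z": -13.8,"ax": 0,"ay": 0,"az": 0}
    - {"fingers": 5,"x": 0,"y": 1.7,"z": -13.7,"ax": 0,"ay": 0,"az": 0}
    - {"fingers": 5,"x": 0,"y": 2.6,"z": -13.6,"ax": 0,"ay": 0,"az": 0}
    - {"fingers": 5,"x": 0,"y": 3.6,"z": -13.4,"ax": 0,"ay": 0,"az": 0}
    - {"fingers": 5,"x": 0,"y": 4.5,"z": -13.1,"ax": 0,"ay": 0,"az": 0}
    - {"fingers": 5,"x": 0,"y": 5.4,"z": -12.7,"ax": 0,"ay": 0,"az": 0}

```text
t: 9.95
eef_pos: [0.5262, 0.0845, 0.1513]
tool_rot: [-0.001, 0.626, 0.78, -0.004]
contact_force: [-9.5, -7.3, 5.3]
gripper_width: 0.158
grasp_force: 22.3
```

>>> jog_arm:
  rows:
    - {"fingers": 5,"x": 0,"y": 6.2,"z": -12.3,"ax": 0,"ay": 0,"az": 0}
    - {"fingers": 5,"x": 0,"y": 7.1,"z": -11.9,"ax": 0,"ay": 0,"az": 0}
    - {"fingers": 5,"x": 0,"y": 7.9,"z": -11.4,"ax": 0,"ay": 0,"az": 0}
    - {"fingers": 5,"x": 0,"y": 8.6,"z": -10.8,"ax": 0,"ay": 0,"az": 0}
    - {"fingers": 5,"x": 0,"y": 9.4,"z": -10.2,"ax": 0,"ay": 0,"az": 0}
    - {"fingers": 5,"x": 0,"y": 10.0,"z": -9.5,"ax": 0,"ay": 0,"az": 0}
    - {"fingers": 5,"x": 0,"y": 10.7,"z": -8.8,"ax": 0,"ay": 0,"az": 0}
    - {"fingers": 5,"x": 0,"y": 11.2,"z": -8.0,"ax": 0,"ay": 0,"az": 0}

```text
t: 10.75
eef_pos: [0.5955, 0.1012, 0.2386]
tool_rot: [-0.0, 0.626, 0.78, -0.004]
contact_force: [-16.4, -9.2, 27.9]
gripper_width: 0.154
grasp_force: 24.1
```

>>> jog_arm:
  rows:
    - {"fingers": 5,"x": 0,"y": 10.3,"z": -14.8,"ax": 0,"ay": 0,"az": 0}
    - {"fingers": 5,"x": 0,"y": 10.5,"z": -5.6,"ax": 0,"ay": 0,"az": 0}
    - {"fingers": 5,"x": 0,"y": 10.9,"z": -5,"ax": 0,"ay": 0,"az": 0}
    - {"fingers": 5,"x": 0,"y": 11.3,"z": -4.4,"ax": 0,"ay": 0,"az": 0}
    - {"fingers": 5,"x": 0,"y": 11.4,"z": -3.6,"ax": 0,"ay": 0,"az": 0}
    - {"fingers": 5,"x": 0,"y": 11.6,"z": -3,"ax": 0,"ay": 0,"az": 0}
    - {"fingers": 5,"x": 0,"y": 9.8,"z": -2,"ax": 0,"ay": 0,"az": 0}
    - {"fingers": 5,"x": 0,"y": 0,"z": 0,"ax": 0,"ay": 0,"az": 0}

```text
t: 11.55
eef_pos: [0.6729, 0.1193, 0.2734]
tool_rot: [-0.0, 0.626, 0.78, 0.0]
contact_force: [-0.9, -2.1, 4.1]
gripper_width: 0.152
grasp_force: 21.9
```

>>> jog_arm:
  rows:
    - {"fingers": 60,"x": 0,"y": 0,"z": 0,"ax": 0,"ay": 0,"az": 0}
    - {"fingers": 60,"x": 0,"y": 0,"z": 0,"ax": 0,"ay": 0,"az": 0}
    - {"fingers": 60,"x": 0,"y": 0,"z": -26,"ax": 0,"ay": 0,"az": 0}
    - {"fingers": 60,"x": 0,"y": 0,"z": -26,"ax": 0,"ay": 0,"az": 0}
    - {"fingers": 60,"x": 0,"y": 0,"z": -26,"ax": 0,"ay": 0,"az": 0}
    - {"fingers": 60,"x": 0,"y": 0,"z": 0,"ax": 0,"ay": 0,"az": -8.5}
    - {"fingers": 60,"x": 0,"y": 0,"z": 0,"ax": 0,"ay": 0,"az": -8.5}
    - {"fingers": 60,"x": 0,"y": 0,"z": 0,"ax": 0,"ay": 0,"az": -8.5}

```text
t: 12.35
eef_pos: [0.6724, 0.1188, 0.3502]
tool_rot: [0.0, 0.435, 0.9, 0.0]
contact_force: [0.2, -0.1, 1.2]
gripper_width: 0.704
grasp_force: 0.0
```

>>> jog_arm:
  rows:
    - {"fingers": 60,"x": 0,"y": 0,"z": 0,"ax": 0,"ay": 0,"az": -8.5}
    - {"fingers": 60,"x": 0,"y": 0,"z": 0,"ax": 0,"ay": 0,"az": -8.5}
    - {"fingers": 60,"x": 0,"y": 0,"z": 0,"ax": 0,"ay": 0,"az": -8.5}
    - {"fingers": 60,"x": 0,"y": 0,"z": 0,"ax": 0,"ay": 0,"az": -8.5}
    - {"fingers": 60,"x": 0,"y": 0,"z": 0,"ax": 0,"ay": 0,"az": -8.5}
    - {"fingers": 60,"x": 0,"y": 0,"z": 0,"ax": 0,"ay": 0,"az": -4.3}
    - {"fingers": 60,"x": 32.2,"y": 26.5,"z": 0,"ax": 0,"ay": 0,"az": 0}
    - {"fingers": 60,"x": 32.2,"y": 26.5,"z": 0,"ax": 0,"ay": 0,"az": 0}

```text
t: 13.15
eef_pos: [0.6129, 0.1768, 0.3493]
tool_rot: [-0.0, 0.047, 0.999, 0.0]
contact_force: [-0.7, 1.8, -0.8]
gripper_width: 0.703
grasp_force: 0.0
```

>>> jog_arm:
  rows:
    - {"fingers": 60,"x": 32.2,"y": 26.5,"z": 0,"ax": 0,"ay": 0,"az": 0}
    - {"fingers": 60,"x": 32.2,"y": 26.5,"z": 0,"ax": 0,"ay": 0,"az": 0}
    - {"fingers": 60,"x": 0,"y": 0,"z": 46,"ax": 0,"ay": 0,"az": 0}
    - {"fingers": 60,"x": 0,"y": 0,"z": 46,"ax": 0,"ay": 0,"az": 0}
    - {"fingers": 60,"x": 0,"y": 0,"z": 46,"ax": 0,"ay": 0,"az": 0}
    - {"fingers": 60,"x": 0,"y": 0,"z": 46,"ax": 0,"ay": 0,"az": 0}
    - {"fingers": 60,"x": 0,"y": 0,"z": 46,"ax": 0,"ay": 0,"az": 0}
    - {"fingers": 60,"x": 0,"y": 0,"z": 0,"ax": 0,"ay": 0,"az": 0}

```text
t: 13.95
eef_pos: [0.5502, 0.233, 0.1142]
tool_rot: [-0.005, 0.045, 0.999, -0.003]
contact_force: [-0.1, -0.7, -0.2]
gripper_width: 0.706
grasp_force: 0.0
```

```bash
python3 - <<'E'
from h import *
W=bot.read_camera("wrist");cv2.imwrite("pics/w2.png",W["pixels"][...,::-1])
o=bot.get_obs();print(o["eef_pos"],o["tool_rot"],o["q"])
im=W["pixels"].astype(int);m=(im.min(2)>165).astype(np.uint8)
n,l,st,ce=cv2.connectedComponentsWithStats(m)
for i in range(1,n):
    if st[i,4]>800:
        v,u=np.nonzero(l==i);Q=onz(W,np.c_[u,v],.018)[:,:2].astype(np.float32)
        print(st[i],cv2.minAreaRect(Q))
E
```

```text
[0.55205949 0.23481743 0.11793829] [-0.00247074  0.04496102  0.99898504 -0.00113516] [ 0.13048582  0.64909704 -0.88228083  1.79028421  0.5884543   0.99492687
  0.49078249]
[ 290   37   66   89 3839] ((0.45819494128227234, 0.24313049018383026), (0.05492319166660309, 0.03871099278330803), 6.141458988189697)
[ 301  175   48   64 2580] ((0.5536324977874756, 0.23562505841255188), (0.038520775735378265, 0.05417559668421745), 85.01788330078125)
```

View pics/w2.png

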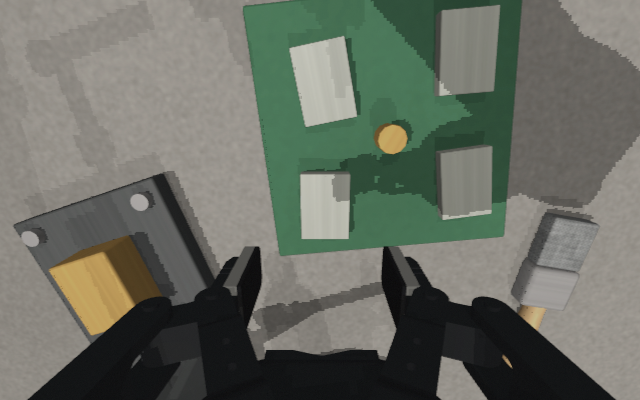

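>>> jog_arm:
  rows:
    - {"fingers": 60,"x": 0,"y": 0,"z": 25,"ax": 0,"ay": 0,"az": 0}
    - {"fingers": 60,"x": 0,"y": 0,"z": 25,"ax": 0,"ay": 0,"az": 0}
    - {"fingers": 60,"x": 0,"y": 0,"z": 25,"ax": 0,"ay": 0,"az": 0}
    - {"fingers": 60,"x": 0,"y": 0,"z": 20,"ax": 0,"ay": 0,"az": 0}
    - {"fingers": 60,"x": 0,"y": 0,"z": 14,"ax": 0,"ay": 0,"az": 0}
    - {"fingers": 60,"x": 0,"y": 0,"z": 6,"ax": 0,"ay": 0,"az": 0}
    - {"fingers": 60,"x": 0,"y": 0,"z": 0,"ax": 0,"ay": 0,"az": 0}
    - {"fingers": 60,"x": 0,"y": 0,"z": 0,"ax": 0,"ay": 0,"az": 0}

```text
t: 14.8
eef_pos: [0.5544, 0.2364, 0.0059]
tool_rot: [0.001, 0.045, 0.999, 0.0]
contact_force: [0.4, 0.7, 0.3]
gripper_width: 0.704
grasp_force: 0.0
```

>>> jog_arm:
  rows:
    - {"fingers": 30,"x": 0,"y": 0,"z": 0,"ax": 0,"ay": 0,"az": 0}
    - {"fingers": 30,"x": 0,"y": 0,"z": 0,"ax": 0,"ay": 0,"az": 0}
    - {"fingers": 30,"x": 0,"y": 0,"z": 0,"ax": 0,"ay": 0,"az": 0}
    - {"fingers": 30,"x": 0,"y": 0,"z": 0,"ax": 0,"ay": 0,"az": 0}
    - {"fingers": 30,"x": 0,"y": 0,"z": -5,"ax": 0,"ay": 0,"az": 0}
    - {"fingers": 30,"x": 0,"y": 0,"z": -10,"ax": 0,"ay": 0,"az": 0}
    - {"fingers": 30,"x": 0,"y": 0,"z": -10,"ax": 0,"ay": 0,"az": 0}
    - {"fingers": 30,"x": 0,"y": 0,"z": 0,"ax": 0,"ay": 0,"az": 0}
  force: 50

```text
t: 15.6
eef_pos: [0.5548, 0.2366, 0.0318]
tool_rot: [0.001, 0.045, 0.999, 0.001]
contact_force: [0.9, 0.9, -2.1]
gripper_width: 0.449
grasp_force: 50.5
```

>>> jog_arm:
  rows:
    - {"fingers": 30,"x": 0,"y": 0,"z": -43,"ax": 0,"ay": 0,"az": 0}
    - {"fingers": 30,"x": 0,"y": 0,"z": -43,"ax": 0,"ay": 0,"az": 0}
    - {"fingers": 30,"x": 0,"y": 0,"z": -43,"ax": 0,"ay": 0,"az": 0}
    - {"fingers": 30,"x": 0,"y": 0,"z": 0,"ax": 0,"ay": 0,"az": -5.9}
    - {"fingers": 30,"x": 0,"y": 0,"z": 0,"ax": 0,"ay": 0,"az": -5.9}
    - {"fingers": 30,"x": 0,"y": 0,"z": 0,"ax": 0,"ay": 0,"az": -5.9}
    - {"fingers": 30,"x": -0.7,"y": -37.6,"z": 0,"ax": 0,"ay": 0,"az": 0}
    - {"fingers": 30,"x": -0.7,"y": -37.6,"z": 0,"ax": 0,"ay": 0,"az": 0}

```text
t: 16.4
eef_pos: [0.5711, 0.1631, 0.1591]
tool_rot: [0.0, -0.111, 0.994, 0.0]
contact_force: [0.7, -1.1, -2.2]
gripper_width: 0.453
grasp_force: 51.4
```

>>> jog_arm:
  rows:
    - {"fingers": 30,"x": -0.7,"y": -37.6,"z": 0,"ax": 0,"ay": 0,"az": 0}
    - {"fingers": 30,"x": -0.7,"y": -37.6,"z": 0,"ax": 0,"ay": 0,"az": 0}
    - {"fingers": 30,"x": -0.7,"y": -37.6,"z": 0,"ax": 0,"ay": 0,"az": 0}
    - {"fingers": 30,"x": 0,"y": 0,"z": 25,"ax": 0,"ay": 0,"az": 0}
    - {"fingers": 30,"x": 0,"y": 0,"z": 25,"ax": 0,"ay": 0,"az": 0}
    - {"fingers": 30,"x": 0,"y": 0,"z": 25,"ax": 0,"ay": 0,"az": 0}
    - {"fingers": 30,"x": 0,"y": 0,"z": 0,"ax": 0,"ay": 0,"az": 0}
    - {"fingers": 30,"x": 0,"y": 0,"z": 0,"ax": 0,"ay": 0,"az": 0}

```text
t: 17.2
eef_pos: [0.5979, 0.0532, 0.0842]
tool_rot: [-0.0, -0.109, 0.994, 0.0]
contact_force: [0.2, 0.4, -1.8]
gripper_width: 0.451
grasp_force: 51.4
```

```bash
python3 - <<'E'
from h import *
W=bot.read_camera("wrist");cv2.imwrite("pics/w3.png",W["pixels"][...,::-1])
o=bot.get_obs();print(o["eef_pos"],o["tool_rot"])
E
```

```text
[0.59855369 0.05356368 0.08502639] [ 6.16196407e-04 -1.09172090e-01  9.94022658e-01  1.75187189e-04]
```

View pics/w3.png

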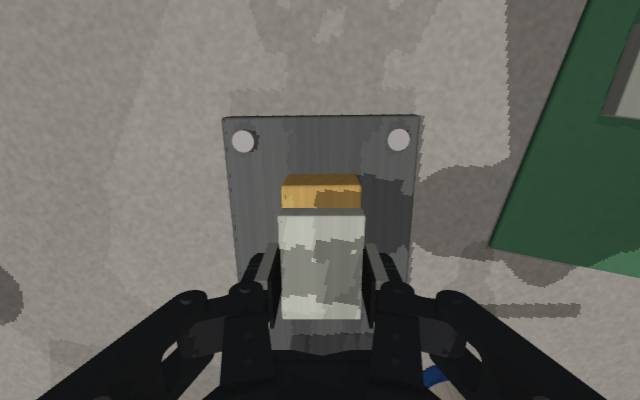

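```bash
python3 - <<'E'
from h import *
W=bot.read_camera("wrist");e=np.radians(12.5);ex=np.array([np.cos(e),np.sin(e)]);ey=np.array([-ex[1],ex[0]])
def F(uv,z):
    p=onz(W,uv,z)[:,:2]-[.599,.0537];return np.c_[p@ex,p@ey]*1000
print("block near corners top",F([(281,184),(361,184)],.0455),"bottom edge z.02",F([(284,175),(358,175)],.02))
print("plate top near, far",F([(279,216),(364,216),(281,319),(360,319)],.0975))
print("base",F([(222,117),(420,115)],.02))
E
```

```text
block near corners top [[-30.19280403 -23.43546436]
 [-30.24494303  25.38538541]] bottom edge z.02 [[-30.05801719 -24.52961073]
 [-30.11288592  26.47081652]]
plate top near, far [[-28.63085957 -17.95898935]
 [-28.67068594  20.38104685]
 [ 26.63148706 -19.1183158 ]
 [ 26.59444657  20.69597384]]
base [[-68.66731292 -63.62949459]
 [-70.07134813  65.38143371]]
```

>>> jog_arm:
  rows:
    - {"fingers": 30,"x": -2.5,"y": 0,"z": 12,"ax": 0,"ay": 0,"az": 0}
    - {"fingers": 30,"x": 0,"y": 0,"z": 12,"ax": 0,"ay": 0,"az": 0}
    - {"fingers": 30,"x": 0,"y": 0,"z": 8,"ax": 0,"ay": 0,"az": 0}
    - {"fingers": 30,"x": 0,"y": 0,"z": 4,"ax": 0,"ay": 0,"az": 0}
    - {"fingers": 30,"x": 0,"y": 0,"z": 1.5,"ax": 0,"ay": 0,"az": 0}
    - {"fingers": 30,"x": 0,"y": 0,"z": 0,"ax": 0,"ay": 0,"az": 0}
    - {"fingers": 30,"x": 0,"y": 0,"z": 0,"ax": 0,"ay": 0,"az": 0}
    - {"fingers": 30,"x": 0,"y": 0,"z": 0,"ax": 0,"ay": 0,"az": 0}

```text
t: 18.1
eef_pos: [0.6002, 0.0533, 0.0508]
tool_rot: [-0.0, -0.109, 0.994, -0.002]
contact_force: [-17.4, -9.3, 44.0]
gripper_width: 0.454
grasp_force: 57.7
```

>>> jog_arm:
  rows:
    - {"fingers": 30,"x": 0,"y": 0,"z": -3,"ax": 0,"ay": 0,"az": 0}
    - {"fingers": 30,"x": 0,"y": 0,"z": 0,"ax": 0,"ay": 0,"az": 0}
    - {"fingers": 30,"x": 0,"y": 0,"z": 0,"ax": 0,"ay": 0,"az": 0}
    - {"fingers": 30,"x": 0,"y": 0,"z": 0,"ax": 0,"ay": 0,"az": 0}
    - {"fingers": 30,"x": 0,"y": 0,"z": 0,"ax": 0,"ay": 0,"az": 0}
    - {"fingers": 30,"x": 0,"y": 0,"z": 0,"ax": 0,"ay": 0,"az": 0}
    - {"fingers": 30,"x": 0,"y": 0,"z": 0,"ax": 0,"ay": 0,"az": 0}
    - {"fingers": 30,"x": 0,"y": 0,"z": 0,"ax": 0,"ay": 0,"az": 0}

```text
t: 18.9
eef_pos: [0.6005, 0.0535, 0.051]
tool_rot: [0.0, -0.109, 0.994, -0.001]
contact_force: [-7.5, -3.2, 20.2]
gripper_width: 0.454
grasp_force: 54.9
```

>>> jog_arm:
  rows:
    - {"fingers": 30,"x": 0,"y": 0,"z": -2,"ax": 0,"ay": 0,"az": 0}
    - {"fingers": 30,"x": 0,"y": 0,"z": 0,"ax": 0,"ay": 0,"az": 0}
    - {"fingers": 30,"x": 0,"y": 0,"z": 0,"ax": 0,"ay": 0,"az": 0}
    - {"fingers": 30,"x": 0,"y": 0,"z": 0,"ax": 0,"ay": 0,"az": 0}
    - {"fingers": 60,"x": 0,"y": 0,"z": 0,"ax": 0,"ay": 0,"az": 0}
    - {"fingers": 60,"x": 0,"y": 0,"z": 0,"ax": 0,"ay": 0,"az": 0}
    - {"fingers": 60,"x": 0,"y": 0,"z": 0,"ax": 0,"ay": 0,"az": 0}
    - {"fingers": 60,"x": 0,"y": 0,"z": 0,"ax": 0,"ay": 0,"az": 0}

```text
t: 19.7
eef_pos: [0.6004, 0.0536, 0.0513]
tool_rot: [-0.0, -0.109, 0.994, 0.0]
contact_force: [0.1, -0.3, 0.6]
gripper_width: 0.698
grasp_force: 0.0
```

>>> jog_arm:
  rows:
    - {"fingers": 60,"x": 0,"y": 0,"z": -25,"ax": 0,"ay": 0,"az": 0}
    - {"fingers": 60,"x": 0,"y": 0,"z": -25,"ax": 0,"ay": 0,"az": 0}
    - {"fingers": 60,"x": 20,"y": 0,"z": -25,"ax": 0,"ay": 0,"az": 0}
    - {"fingers": 60,"x": 20,"y": 0,"z": -25,"ax": 0,"ay": 0,"az": 0}
    - {"fingers": 60,"x": 20,"y": 0,"z": 0,"ax": 0,"ay": 0,"az": 0}
    - {"fingers": 60,"x": 0,"y": 0,"z": 0,"ax": 0,"ay": 0,"az": 0}
    - {"fingers": 60,"x": 0,"y": 0,"z": 0,"ax": 0,"ay": 0,"az": 0}
    - {"fingers": 60,"x": 0,"y": 0,"z": 0,"ax": 0,"ay": 0,"az": 0}

```text
t: 20.5
eef_pos: [0.5425, 0.0406, 0.1511]
tool_rot: [0.0, -0.109, 0.994, 0.0]
contact_force: [0.7, -0.2, -0.4]
gripper_width: 0.699
grasp_force: 0.0
```

```bash
python3 - <<'E'
from h import *
W=bot.read_camera("wrist");cv2.imwrite("pics/w4.png",W["pixels"][...,::-1])
o=bot.get_obs();print(o["eef_pos"],o["tool_rot"],o["q"])
E
```

```text
[0.54251549 0.04080905 0.15108719] [-7.42060335e-06 -1.08955417e-01  9.94046581e-01  3.35221646e-04] [ 0.58600488  0.5614552  -1.01817813  1.89730165  0.56605333  1.0045074
  1.10551614]
```

View pics/w4.png

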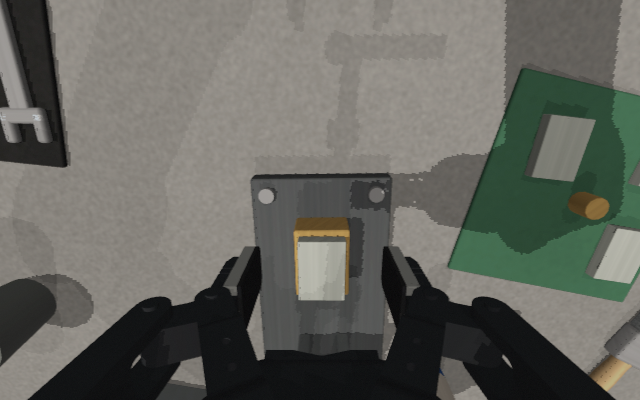

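```bash
python3 - <<'E'
from h import *
W=bot.read_camera("wrist");e=np.radians(12.5);ex=np.array([np.cos(e),np.sin(e)]);ey=np.array([-ex[1],ex[0]])
def F(uv,z):
    p=onz(W,uv,z)[:,:2]-[.599,.0537];return np.c_[p@ex,p@ey]*1000
im=W["pixels"].astype(int)
br=((im[...,0]-im[...,2])>50).astype(np.uint8);br[:,:285]=0;br[:,360:]=0;br[:200]=0;br[310:]=0
v,u=np.nonzero(br);print("brass cols/rows",u.min(),u.max(),v.min(),v.max())
for r in(225,228,230,232,236,240,243,260,290):print(r,np.nonzero(br[r])[0][[0,-1]] if br[r].any() else 0, im[r,322])
pl=((im.min(2)>125)&(abs(im[...,0]-im[...,2])<35)).astype(np.uint8);pl[:,:285]=0;pl[:,360:]=0;pl[:215]=0;pl[312:]=0
n,l,st,_=cv2.connectedComponentsWithStats(pl);k=1+st[1:,4].argmax();print(st[k])
v,u=np.nonzero(l==k)
for zb in(.0455,.0515):
    Q=F(np.c_[u,v],zb+.012).astype(np.float32);print("plate",cv2.minAreaRect(Q))
    print("block near",F([(294.5,228),(349.5,228)],zb))
E
```

```text
brass cols/rows 293 349 218 294
225 [295 346] [90 70 38]
228 [295 347] [89 69 37]
230 [294 348] [143 113  63]
232 [293 349] [178 144  82]
236 [293 348] [116  96  62]
240 [294 348] [82 83 76]
243 [294 348] [182 182 171]
260 [294 348] [178 180 168]
290 [296 347] [163 164 154]
[ 297  242   49   59 2724]
plate ((4.409341812133789, 0.6899089813232422), (40.452640533447266, 56.685848236083984), 89.80961608886719)
block near [[-31.54735374 -22.29048815]
 [-31.56352555  25.45887243]]
plate ((0.8975086212158203, 0.687408447265625), (39.428924560546875, 55.25132751464844), 89.80961608886719)
block near [[-34.02391342 -21.73932831]
 [-34.0396957   24.85988292]]
```

>>> jog_arm:
  rows:
    - {"fingers": 40,"x": 0,"y": 0,"z": -40,"ax": 0,"ay": 0,"az": 8.5}
    - {"fingers": 40,"x": 0,"y": 0,"z": -40,"ax": 0,"ay": 0,"az": 8.5}
    - {"fingers": 40,"x": 0,"y": 0,"z": -40,"ax": 0,"ay": 0,"az": 8.5}
    - {"fingers": 40,"x": 0,"y": 0,"z": -40,"ax": 0,"ay": 0,"az": 8.5}
    - {"fingers": 40,"x": 0,"y": 0,"z": -40,"ax": 0,"ay": 0,"az": 8.5}
    - {"fingers": 40,"x": 0,"y": 0,"z": 0,"ax": 0,"ay": 0,"az": 8.5}
    - {"fingers": 40,"x": 0,"y": 0,"z": 0,"ax": 0,"ay": 0,"az": 8.5}
    - {"fingers": 40,"x": 0,"y": 0,"z": 0,"ax": 0,"ay": 0,"az": 8.5}

```text
t: 21.4
eef_pos: [0.5423, 0.0409, 0.3516]
tool_rot: [0.0, 0.468, 0.884, 0.0]
contact_force: [-0.1, -0.2, -0.4]
gripper_width: 0.468
grasp_force: 0.0
```

>>> jog_arm:
  rows:
    - {"fingers": 40,"x": 0,"y": 0,"z": 0,"ax": 0,"ay": 0,"az": 8.5}
    - {"fingers": 40,"x": 0,"y": 0,"z": 0,"ax": 0,"ay": 0,"az": 8.5}
    - {"fingers": 40,"x": 0,"y": 0,"z": 0,"ax": 0,"ay": 0,"az": 5}
    - {"fingers": 40,"x": 11.8,"y": 36,"z": 0,"ax": 0,"ay": 0,"az": 0}
    - {"fingers": 40,"x": 11.8,"y": 36,"z": 0,"ax": 0,"ay": 0,"az": 0}
    - {"fingers": 40,"x": 11.8,"y": 36,"z": 0,"ax": 0,"ay": 0,"az": 0}
    - {"fingers": 40,"x": 11.8,"y": 36,"z": 0,"ax": 0,"ay": 0,"az": 0}
    - {"fingers": 40,"x": 0,"y": 0,"z": 0,"ax": 0,"ay": 0,"az": 0}

```text
t: 22.2
eef_pos: [0.6745, 0.1213, 0.3488]
tool_rot: [-0.002, 0.625, 0.781, 0.001]
contact_force: [0.2, -0.4, -0.1]
gripper_width: 0.467
grasp_force: 0.0
```

```bash
python3 - <<'E'
from h import *
W=bot.read_camera("wrist");o=bot.get_obs();print(o["eef_pos"],o["tool_rot"],o["contact_force"])
im=W["pixels"].astype(int);r=(im[...,0]-im[...,1]>80)&(im[...,2]<90)&(im[...,1]<70)
for row in(180,200,220,240,260):
    u=np.nonzero(r[row])[0];print(row,u.min() if len(u) else None,u.max() if len(u) else None)
v,u=np.nonzero(r);print(v.min(),v.max())
E
```

```text
[0.67314449 0.12007695 0.34938849] [-1.64958380e-03  6.24855597e-01  7.80738598e-01 -6.04900445e-05] [-0.71154685  0.76399684 -0.40524749]
180 308 327
200 309 327
220 309 327
240 310 327
260 310 327
176 312
```

>>> jog_arm:
  rows:
    - {"fingers": 40,"x": 0,"y": 0,"z": 20,"ax": 0,"ay": 0,"az": 0}
    - {"fingers": 40,"x": 0,"y": 0,"z": 20,"ax": 0,"ay": 0,"az": 0}
    - {"fingers": 40,"x": 0,"y": 0,"z": 20,"ax": 0,"ay": 0,"az": 0}
    - {"fingers": 40,"x": 0,"y": 0,"z": 18,"ax": 0,"ay": 0,"az": 0}
    - {"fingers": 5,"x": 0,"y": 0,"z": 0,"ax": 0,"ay": 0,"az": 0}
    - {"fingers": 5,"x": 0,"y": 0,"z": 0,"ax": 0,"ay": 0,"az": 0}
    - {"fingers": 5,"x": 0,"y": 0,"z": 0,"ax": 0,"ay": 0,"az": 0}
    - {"fingers": 5,"x": 0,"y": 0,"z": 0,"ax": 0,"ay": 0,"az": 0}
  force: 20

```text
t: 23.05
eef_pos: [0.6726, 0.1174, 0.2738]
tool_rot: [0.001, 0.626, 0.78, 0.0]
contact_force: [1.9, -0.2, -5.8]
gripper_width: 0.152
grasp_force: 20.4
```

>>> jog_arm:
  rows:
    - {"fingers": 5,"x": 0,"y": -13.5,"z": 2.8,"ax": 0,"ay": 0,"az": 0}
    - {"fingers": 5,"x": 0,"y": -13.3,"z": 3.7,"ax": 0,"ay": 0,"az": 0}
    - {"fingers": 5,"x": 0,"y": -13.0,"z": 4.7,"ax": 0,"ay": 0,"az": 0}
    - {"fingers": 5,"x": 0,"y": -12.7,"z": 5.5,"ax": 0,"ay": 0,"az": 0}
    - {"fingers": 5,"x": 0,"y": -12.2,"z": 6.4,"ax": 0,"ay": 0,"az": 0}
    - {"fingers": 5,"x": 0,"y": -11.8,"z": 7.2,"ax": 0,"ay": 0,"az": 0}
    - {"fingers": 5,"x": 0,"y": -11.2,"z": 8.0,"ax": 0,"ay": 0,"az": 0}
    - {"fingers": 5,"x": 0,"y": -10.7,"z": 8.8,"ax": 0,"ay": 0,"az": 0}

```text
t: 23.85
eef_pos: [0.5781, 0.0959, 0.2287]
tool_rot: [0.003, 0.626, 0.78, 0.002]
contact_force: [5.6, -2.7, 0.9]
gripper_width: 0.152
grasp_force: 20.5
```

>>> jog_arm:
  rows:
    - {"fingers": 5,"x": 0,"y": -10.0,"z": 9.5,"ax": 0,"ay": 0,"az": 0}
    - {"fingers": 5,"x": 0,"y": -9.4,"z": 10.2,"ax": 0,"ay": 0,"az": 0}
    - {"fingers": 5,"x": 0,"y": -8.6,"z": 10.8,"ax": 0,"ay": 0,"az": 0}
    - {"fingers": 5,"x": 0,"y": -7.9,"z": 11.4,"ax": 0,"ay": 0,"az": 0}
    - {"fingers": 5,"x": 0,"y": -7.1,"z": 11.9,"ax": 0,"ay": 0,"az": 0}
    - {"fingers": 5,"x": 0,"y": -6.2,"z": 12.3,"ax": 0,"ay": 0,"az": 0}
    - {"fingers": 5,"x": 0,"y": -5.4,"z": 12.7,"ax": 0,"ay": 0,"az": 0}
    - {"fingers": 5,"x": 0,"y": -4.5,"z": 13.1,"ax": 0,"ay": 0,"az": 0}

```text
t: 24.65
eef_pos: [0.5193, 0.0832, 0.1344]
tool_rot: [0.001, 0.626, 0.78, 0.001]
contact_force: [3.7, -4.2, 2.8]
gripper_width: 0.154
grasp_force: 20.9
```

>>> jog_arm:
  rows:
    - {"fingers": 5,"x": 0,"y": -3.6,"z": 13.4,"ax": 0,"ay": 0,"az": 0}
    - {"fingers": 5,"x": 0,"y": -2.6,"z": 13.6,"ax": 0,"ay": 0,"az": 0}
    - {"fingers": 5,"x": 0,"y": -1.7,"z": 13.7,"ax": 0,"ay": 0,"az": 0}
    - {"fingers": 5,"x": 0,"y": -0.5,"z": 12,"ax": 0,"ay": 0,"az": 0}
    - {"fingers": 5,"x": 0,"y": 0,"z": 8,"ax": 0,"ay": 0,"az": 0}
    - {"fingers": 5,"x": 0,"y": 0,"z": 5,"ax": 0,"ay": 0,"az": 0}
    - {"fingers": 5,"x": 0,"y": 0,"z": 0,"ax": 0,"ay": 0,"az": 0}
    - {"fingers": 5,"x": 0,"y": 0,"z": 0,"ax": 0,"ay": 0,"az": 0}

```text
t: 25.45
eef_pos: [0.5112, 0.0819, 0.0688]
tool_rot: [0.001, 0.626, 0.78, 0.0]
contact_force: [3.3, -3.3, 4.2]
gripper_width: 0.151
grasp_force: 21.1
```

>>> jog_arm:
  rows:
    - {"fingers": 5,"x": 0,"y": 0.2,"z": 2,"ax": 0,"ay": 0,"az": 0}
    - {"fingers": 5,"x": 0,"y": 0.2,"z": 2,"ax": 0,"ay": 0,"az": 0}
    - {"fingers": 5,"x": 0,"y": 0,"z": 1,"ax": 0,"ay": 0,"az": 0}
    - {"fingers": 5,"x": 0,"y": 0,"z": 0,"ax": 0,"ay": 0,"az": 0}
    - {"fingers": 5,"x": 0,"y": 0,"z": 0,"ax": 0,"ay": 0,"az": 0}
    - {"fingers": 5,"x": 0,"y": 0,"z": 0,"ax": 0,"ay": 0,"az": 0}
    - {"fingers": 5,"x": 0,"y": 0,"z": 0,"ax": 0,"ay": 0,"az": 0}
    - {"fingers": 5,"x": 0,"y": 0,"z": 0,"ax": 0,"ay": 0,"az": 0}

```text
t: 26.25
eef_pos: [0.5114, 0.0819, 0.0651]
tool_rot: [0.001, 0.626, 0.78, 0.0]
contact_force: [-1.7, -5.4, 18.3]
gripper_width: 0.155
grasp_force: 22.5
```

>>> jog_arm:
  rows:
    - {"fingers": 5,"x": 0,"y": 0,"z": 0,"ax": 0,"ay": 0,"az": 0}
    - {"fingers": 5,"x": 0,"y": 0,"z": 0,"ax": 0,"ay": 0,"az": 0}
    - {"fingers": 5,"x": 0,"y": 0,"z": 1,"ax": 0,"ay": 0,"az": 0}
    - {"fingers": 5,"x": 0,"y": 0,"z": 1,"ax": 0,"ay": 0,"az": 0}
    - {"fingers": 5,"x": 0,"y": 0,"z": 0.5,"ax": 0,"ay": 0,"az": 0}
    - {"fingers": 5,"x": 0,"y": 0,"z": 0,"ax": 0,"ay": 0,"az": 0}
    - {"fingers": 5,"x": 0,"y": 0,"z": 0,"ax": 0,"ay": 0,"az": 0}
    - {"fingers": 5,"x": 0,"y": 0,"z": 0,"ax": 0,"ay": 0,"az": 0}
  force: 50

```text
t: 27.05
eef_pos: [0.5115, 0.0819, 0.0646]
tool_rot: [0.002, 0.626, 0.78, -0.001]
contact_force: [-9.6, -8.0, 43.9]
gripper_width: 0.144
grasp_force: 51.0
```

```bash
python3 - <<'E'
from h import *
S=bot.read_camera("side");cv2.imwrite("pics/s3.png",cv2.resize(S["pixels"][170:290,240:400,::-1],None,fx=5,fy=5,interpolation=cv2.INTER_CUBIC))
E
```

```text
(no output)
```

View pics/s3.png

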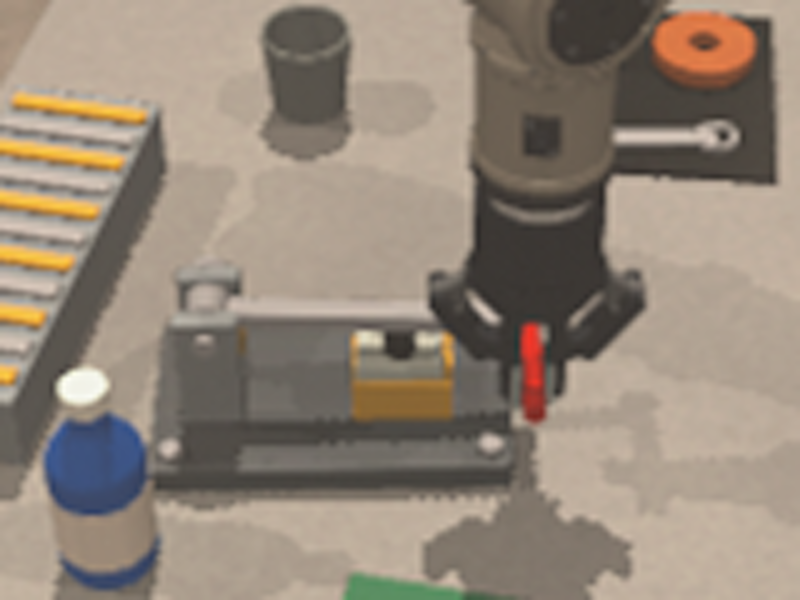

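>>> jog_arm:
  rows:
    - {"fingers": 5,"x": 0,"y": 0,"z": -1,"ax": 0,"ay": 0,"az": 0}
    - {"fingers": 5,"x": 0,"y": 0,"z": 0,"ax": 0,"ay": 0,"az": 0}
    - {"fingers": 5,"x": 0,"y": 0,"z": 0,"ax": 0,"ay": 0,"az": 0}
    - {"fingers": 5,"x": 0,"y": 0,"z": 0,"ax": 0,"ay": 0,"az": 0}
    - {"fingers": 5,"x": 0,"y": 0,"z": 0,"ax": 0,"ay": 0,"az": 0}
    - {"fingers": 5,"x": 0,"y": 0,"z": 0,"ax": 0,"ay": 0,"az": 0}
    - {"fingers": 5,"x": 0,"y": 0,"z": 0,"ax": 0,"ay": 0,"az": 0}
    - {"fingers": 5,"x": 0,"y": 0,"z": 0,"ax": 0,"ay": 0,"az": 0}

```text
t: 27.9
eef_pos: [0.5114, 0.0819, 0.0648]
tool_rot: [0.002, 0.626, 0.78, -0.0]
contact_force: [-6.5, -7.6, 33.8]
gripper_width: 0.149
grasp_force: 50.1
```

```bash
python3 - <<'E'
from station import bot
o=bot.get_obs();print(o["t"],o["eef_pos"],o["contact_force"],o["grasp_force"])
if o["contact_force"][2]>22: print(bot.hand_in())
E
```

```text
27.9 [0.51139716 0.08193446 0.06482201] [-6.50438842 -7.6167383  33.78865006] 50.1102751493454
the job is handed in; nothing more can be done
None
```

I handed the job in at 27.9 s. After the empty swing to the stop, one plate on the block was enough: the lever now rests on it at least 10 mm short of its stop at the handle, and the gripper holds it down with about 34 N. The plate may sit 2–3 mm off the block's middle towards the pivot.

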